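# Rejoin a broken border tile on the joining stand

### The job

Of the three loose tile halves, find the one whose broken edge matches the half already fixed on the sloping stand. Lay it gently on the slope, glaze up, with its break against the fixed half's break, and let go; then slide the orange-tabbed stop down against its outer end so that the join is closed with no gap or sideways step. Do not disturb the other two halves or the things lying around, and do not let the half drop.

Things in the scene. Friction and masses are not known exactly. Their poses are not given: they have to be found in the camera images.
- lower_half: Half tile fixed on the stand, cream; blue line (y -20 to -12 mm), ochre line (y 14 to 18); 60 mm wide (y), 16 thick (z). Origin on the board's surface, mid-width, on the mean line of the break; x up the slope, z square off the board. Reaches to x = -63. Break: zigzag through (x, y) = (-7, -30), (10, -13), (-9, 6), (5, 30). Joined, half_a has its origin at (35, 0, 0) here, axes alike.
- half_a: Loose tile half lying flat, cream glaze up, 60 mm wide (y), 16 mm thick (z), about 130 g. Origin on its underside, mid-width; x points from the break (about x = -35 mm) to the straight outer end (x = 35 mm). Break: zigzag through (x, y) = (-42, -30), (-25, -13), (-44, 6), (-30, 30) mm, as the fixed half's: it matches. Blue line y -20 to -12, ochre y 14 to 18.
- half_b: Loose tile half lying flat, cream glaze up, 60 mm wide (y), 16 mm thick (z), about 130 g. Origin on its underside, mid-width; x points from the break (about x = -35 mm) to the straight outer end (x = 35 mm). Break: zigzag through (x, y) = (-30, -30), (-44, -6), (-25, 13), (-42, 30) mm: no match. Ochre line y -18 to -14, blue y 12 to 20. Leave it.
- half_c: Loose tile half lying flat, cream glaze up, 60 mm wide (y), 16 mm thick (z), about 130 g. Origin on its underside, mid-width; x points from the break (about x = -35 mm) to the straight outer end (x = 35 mm). Break: zigzag through (x, y) = (-26, -30), (-43, -4), (-38, 11), (-25, 30) mm: no match. Blue line y -8 to 0, ochre y 6 to 10. Leave it.
- stand: Fixed wooden joining stand, 130 mm wide, about 225 mm deep, about 160 mm high; origin at the centre of its base on the table, its x axis points uphill. Its plywood board, 130 mm wide and 255 mm long, rises 30 degrees towards its +x. A tile half let go on it may slide down slowly until it meets the fixed half.
- stop (a joint): Sliding stop of the stand, m: 0 at the upper end of the slope, grows as it slides down the slope, up to 0.10 (the tile half in its joined place stops it at 0.080). Starts at 0 to 0.035. It takes about 2.5 N to slide, and it stays where it is left.
- stop_face (a point): Centre of the stop's lower face, the one that meets the tile's straight outer end, 8 mm above the board; axes as for the fixed half. The stop is an aluminium bar across the slope, 112 mm wide (y), 16 mm along the slope (from this face upwards), its top 15.5 mm above the board.
- stop_tab (a point): Grip point of the stop's orange tab, 20 x 20 mm, 11 mm up the slope from the lower face, standing on the bar from 15 to 47 mm above the board; this point is 34 mm above the board; axes as for the fixed half.
- jar: Bystander: loose amber glass jar, 56 mm across, 75 mm high; origin under its centre.
- tray: Bystander: loose aluminium tray, 130 x 170 x 35 mm; origin under its centre.
- brush: Bystander: loose brush, 170 mm long, lying along its x axis.
- bowl_sherd: Bystander: loose odd sherd with one wide blue band, about 40 x 60 x 16 mm, origin on its underside at the middle of its broken edge.
- spatula: Bystander: loose spatula, 180 mm long, lying along its x axis.
There are look-alikes about, which are no part of the job. Leave any black look-alike of the half_a alone.

How it is judged:
On the way, in this order (a step that is already met when the one before it is completed fails the run):
1. the matching half lies on the slope, glaze up, its break within 10 mm of the fixed half's break and within 6 mm sideways, let go (x of half_a in the frame of lower_half between 0.03 and 0.045 m and y of half_a in the frame of lower_half between -0.006 and 0.006 m and z of half_a in the frame of lower_half between -0.004 and 0.004 m and angle between the z axis of half_a and the z axis of lower_half, either way round below 0.1 rad and contact force between the fingers and half_a below 0.1 N and linear speed of half_a below 0.02 m/s), for 0.2 s.
2. the stop has been slid down against its outer end (within 2 mm), the join closed, all let go (x of half_a in the frame of lower_half between 0.032 and 0.037 m and y of half_a in the frame of lower_half between -0.002 and 0.002 m and z of half_a in the frame of lower_half between -0.003 and 0.003 m and angle between the x axis of half_a and the x axis of lower_half, either way round below 0.06 rad and angle between the z axis of half_a and the z axis of lower_half, either way round below 0.08 rad and x of stop_face in the frame of half_a below 0.037 m and contact force between the fingers and stand below 0.1 N and contact force between the fingers and half_a below 0.1 N and linear speed of half_a below 0.02 m/s), for 0.2 s.
At the end, for the whole second after the job is handed in: The matching half lies at rest on the slope, joined to the fixed half: gap and sideways step under 2 mm, flat on the board within 3 mm and 0.08 rad, in line within 0.06 rad; the stop's face is within 2 mm of its outer end; the fingers touch neither half nor stand (all of step 2).
It fails at once if one of the other two halves moved more than 20 mm (distance of any of half_b, half_c from where it was at the start of the episode above 0.02 m).
It fails at once if a bystander (jar, tray, brush, odd sherd, spatula) moved more than 30 mm (distance of any of jar, tray, brush, bowl_sherd, spatula from where it was at the start of the episode above 0.03 m).
It fails at once if the matching half dropped: faster than 0.6 m/s out of the fingers (contact force between the fingers and half_a below 0.1 N and linear speed of half_a above 0.6 m/s).
It also fails if it takes over 51 s, if anything falls off the work surface, if the arm or the gripper's body presses on something with over 40 N, if the wrist force passes 120 N, or if a joint passes its speed limit or range.

### The arm

A 6-joint arm with a two-finger parallel gripper is mounted at the origin on the work surface. World frame = base frame: x ahead of the robot, y to its left, z up, the work surface at z = 0. Lengths are in m, angles in rad, forces in N, time in s.
With the tool pointing down it reaches from about 0.275 to 0.85 m from the base axis. Payload 5.2 kg.
Tool frame: the origin (TCP) lies on the centre line of the jaws, within the pads' length; the fingertips stand 25 mm ahead of it and the grasp point (between the pads) lies 6 mm ahead of it; z points along the fingers, y is the line along which they close (so a half turn about z gives the same grasp; the last joint's range is limited). The gripper opens to 85 mm and grips with 20 to 120 N. Pads are 22 mm wide; open, the fingers measure 114 mm over their backs; the gripper's body (76 mm by 85 mm) begins 54 mm behind the grasp point. The pads swing forward as they close: fully open they stand 13 mm farther back than shut.
Start: joints at [-1.319, 0.259, 1.535, -0, 1.348, -0.203], TCP at [0.242, -0.494, 0.256] pointing down, gripper open.
Joint ranges: [-3.14, 3.14], [-0.91, 2.08], [0.19, 2.58], [-1.22, 4.36], [0.22, 2.71], [-3.12, 3.12]. Speed limits (rad/s): [2.57, 2.57, 3.14, 3.14, 3.14, 3.14].

### API

Orientations are given as [roll, pitch, yaw] about the fixed x, y, z axes, in that order (R = Rz(yaw) Ry(pitch) Rx(roll)).
In Python, from rig import telemetry, capture, workorder gives the robot as it stands.
- The arm moves only by the tool send_rows, never from a script. Its argument "targets" is a list of rows, each an object with "xyz": the shift along the tool's x, y, z scaled (see below), a list of three; "rot": the turn, a rotation vector about the tool's x, y, z scaled (see below), a list of three. A call has 1 to 8 rows; each row shifts and turns the commanded pose from where the row before left it, along the tool's axes as they then stand; what a row does not reach is not made up. The controller multiplies each number of a shift by 0.03 m and each number of a turn by 5 degrees. A row lasts 1/12 s, in which the tool goes at most 41.7 mm and 7.16 degrees, less where a joint would pass 70% of its speed; a pose out of reach is approached as far as the arm can. A call with a number of a shift or a turn outside -1 to 1 is refused whole. A call with a gripper value outside its range is refused whole. "fingers" is the opening, from 0 (shut) to 1 (fully open), set as the call begins (left out, the last holds). The fingers move at their own pace and stop on an object; "newtons" is the grip in N (left out, the last holds). Time passes only in rows, so rows that do not move let the fingers close. It gives the time, the measured TCP pose, the force, the opening and the grip force at its end, in the units of the state.
- telemetry.state(): the state, without advancing time (a new reading comes with each control period).
- capture(name): name is "scene" or "top"; returns a dict with "img" (480x640x3 uint8, red, green, blue), "fx", "fy", "cx", "cy" (pixels), "camera_from_world" (4x4, takes a point from world to camera coordinates). Camera axes: x right, y down, z forward; pixel columns grow to the right and rows downward; lengths in m; the calibration is good to about 2 mm. A picture is of the moment at which its call begins. There is no depth.
- workorder.hand_in(): hands the job in; it is judged then, once.
The state is a dict: "clock": time; "qpos": joint angles; "qvel": joint speeds; "joint_torque": joint torques, N m; "ee_pos": TCP position; "tcp_rot": TCP orientation; "ft_force": force on the tool from outside, world axes, zero at the start; "wrist_torque": the same for the moment, N m; "grip_width": opening from 0.0 (shut) to 1.0 (fully open); "gripper_force": force on a finger pad.
Only numpy, scipy, OpenCV 4.12 (cv2) and the standard library are available. Lean on these libraries where they do the work, as an engineer would, in place of code of your own. Each camera call takes 0.05 s, during which the arm holds its last target. There are 200 camera calls.

## Working session

There is one attempt and no reset: what is moved stays moved. The work goes in short steps, Python scripts to look and compute and a tool call to move; the robot and the scene stay as the last step left them, time stands still between calls to the robot, and variables do not carry over. Pictures are saved under pics/ and viewed, at most 10 in all, crops included, and the job is handed in when it is done.

Besides the shell and the picture viewer there is one more tool, called after "Emit:" in YAML: its name, and indented under it one key for each argument. send_rows: Moves the arm, as the interface text tells. Shifts and turns lie within -1 to 1; 1 stands for 0.03 m of shift or 5 degrees of turn. Its arguments: {"type":"object","properties":{"targets":{"type":"array"},"fingers":{"type":"number"},"newtons":{"type":"number"}},"required":["targets"]}

```bash
mkdir -p pics && python3 - <<'E'
from rig import telemetry,capture
import cv2,numpy as np,pickle
print(telemetry.state())
for n in("scene","top"):
    c=capture(n); pickle.dump(c,open(n+"0.pkl","wb"))
    cv2.imwrite(f"pics/{n}0.png",c["img"][:,:,::-1])
    print(n,c["fx"],c["fy"],c["cx"],c["cy"],np.round(c["camera_from_world"],4).tolist())
E
```

```text
{'clock': 0.0, 'qpos': array([-1.31879729e+00,  2.59349013e-01,  1.53610408e+00, -1.85402601e-06,
        1.34797899e+00, -2.02806779e-01]), 'qvel': array([ 0.00141642,  0.00086118,  0.00066711,  0.00025738, -0.00060947,
       -0.00050063]), 'joint_torque': array([-1.72424086e-03, -4.46035480e+01, -2.90574306e+01, -5.02209859e-04,
        1.18067654e-02, -3.03870763e-05]), 'ee_pos': array([ 0.24150202, -0.4936024 ,  0.25546298]), 'tcp_rot': array([-3.13979056e+00, -3.68725877e-04,  4.54805895e-01]), 'ft_force': array([ 0.18101576, -0.03443159, -0.65494361]), 'wrist_torque': array([-0.01642335, -0.03373705, -0.02509926]), 'gripper_force': 0.0, 'grip_width': 0.999733919978238}
scene 603.8547945999393 603.8547945999393 302.5177253634875 247.66620947355625 [[0.8118, 0.5838, 0.0077, -0.495], [0.4201, -0.5748, -0.7022, -0.1588], [-0.4055, 0.5733, -0.712, 1.883], [0.0, 0.0, 0.0, 1.0]]
top 614.7080030785837 614.7080030785837 313.5180651809036 240.7749008115793 [[-0.0015, -0.9998, -0.0198, 0.0352], [-0.983, 0.0051, -0.1836, 0.6155], [0.1837, 0.0192, -0.9828, 1.3757], [0.0, 0.0, 0.0, 1.0]]
```

View pics/scene0.png

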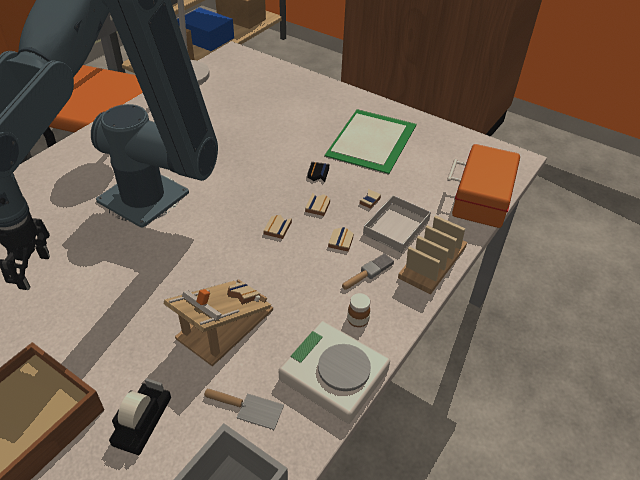

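View pics/top0.png

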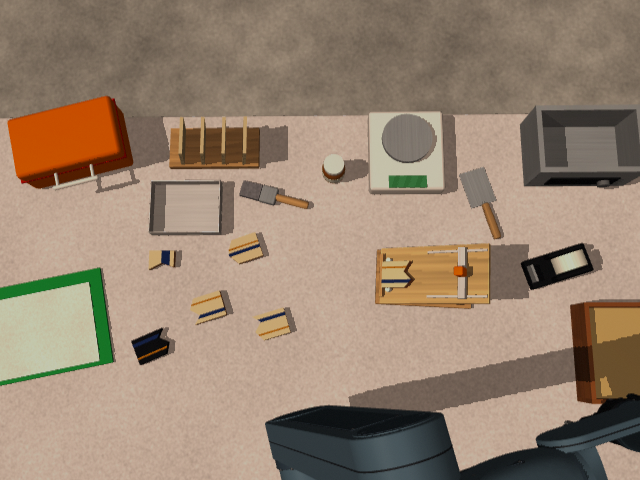

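The top view shows three loose halves at about (246,248), (210,307) and (274,323). The stand is at (433,274), with uphill to the right and the orange tab at (460,270). The black look-alike is at (150,346). I'll enlarge these areas.

```bash
python3 - <<'E'
import cv2,numpy as np,pickle
t=pickle.load(open("top0.pkl","rb"))["img"][:,:,::-1]
a=cv2.resize(t[225:345,185:305],None,fx=5,fy=5,interpolation=cv2.INTER_CUBIC)
cv2.imwrite("pics/tiles.png",a)
b=cv2.resize(t[235:315,370:500],None,fx=6,fy=6,interpolation=cv2.INTER_CUBIC)
cv2.imwrite("pics/stand.png",b)
E
```

```text
(no output)
```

View pics/tiles.png

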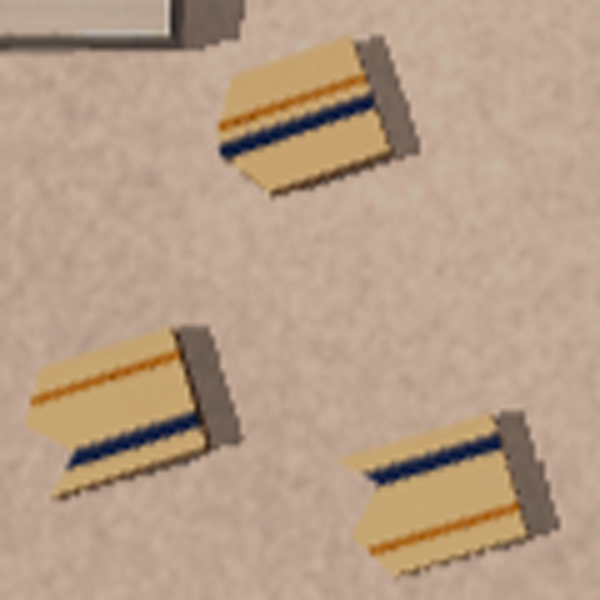

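View pics/stand.png

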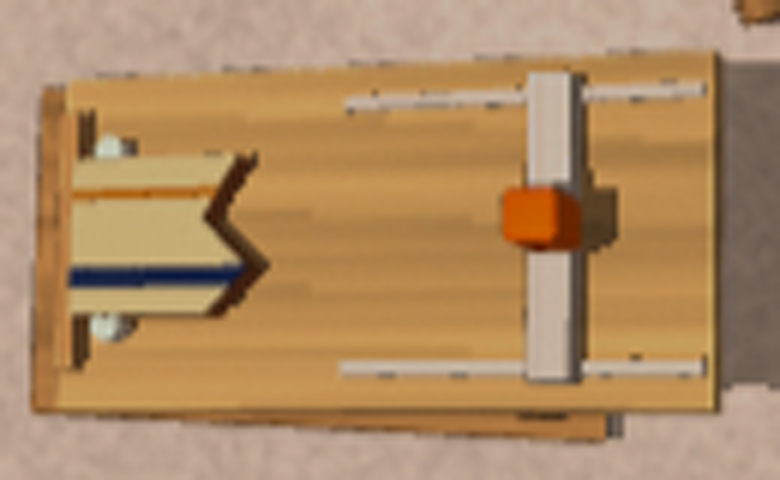

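half_a is the left tile at (210,307): its notch is on the blue line with ochre opposite, the same as the fixed half. The stand crop clearly shows the fixed half, the bar and the tab. Next I'll look at the stand in the scene view and measure the tile.

```bash
cat > h.py <<'E'
import numpy as np,cv2
def ray(c,u,v,z):
    M=c["camera_from_world"];R=M[:3,:3];o=-R.T@M[:3,3]
    d=R.T@np.array([(u-c["cx"])/c["fx"],(v-c["cy"])/c["fy"],1]);return o+d*(z-o[2])/d[2]
def proj(c,P):
    M=c["camera_from_world"];q=np.atleast_2d(P)@M[:3,:3].T+M[:3,3]
    return np.c_[c["fx"]*q[:,0]/q[:,2]+c["cx"],c["fy"]*q[:,1]/q[:,2]+c["cy"]]
def kabsch2(A,B):
    a=A-A.mean(0);b=B-B.mean(0);t=np.arctan2((a[:,0]*b[:,1]-a[:,1]*b[:,0]).sum(),(a*b).sum())
    R=np.array([[np.cos(t),-np.sin(t)],[np.sin(t),np.cos(t)]]);return t,B.mean(0)-R@A.mean(0),R
E
python3 - <<'E'
import pickle;from h import *
s=pickle.load(open("scene0.pkl","rb"));t=pickle.load(open("top0.pkl","rb"))
cv2.imwrite("pics/sstand.png",cv2.resize(s["img"][270:365,155:285,::-1],None,fx=6,fy=6,interpolation=cv2.INTER_CUBIC))
# half_a top corners picked in tiles.png (5x crop): (35,30),(35,-30),(-42,-30),(-25,-13),(-44,6),(-30,30)
px=np.array([[172,328],[205,444],[55,496],[75,446],[28,408],[42,370]],float)
px=(px+.5)/5-.5+[185,225]
m=np.array([[35,30],[35,-30],[-42,-30],[-25,-13],[-44,6],[-30,30]])/1000
W=np.array([ray(t,*p,.016)[:2] for p in px])
a,o,R=kabsch2(m,W);print("half_a",np.degrees(a),o,(W-(m@R.T+o)).round(4).tolist())
# check others
for n,p in dict(tray=(187,208),b=(274,323),c=(246,248),black=(150,346),sherd=(163,259)).items(): print(n,ray(t,*p,.01).round(3))
E
```

```text
half_a -73.42944136541902 [0.4686816  0.28209072] [[-0.0021, 0.0012], [0.0006, 0.0013], [-0.0016, -0.0025], [0.0006, 0.0003], [0.0058, -0.0004], [-0.0033, 0.0001]]
tray [0.708 0.343 0.01 ]
b [0.428 0.127 0.01 ]
c [0.608 0.197 0.01 ]
black [0.375 0.418 0.01 ]
sherd [0.582 0.397 0.01 ]
```

View pics/sstand.png

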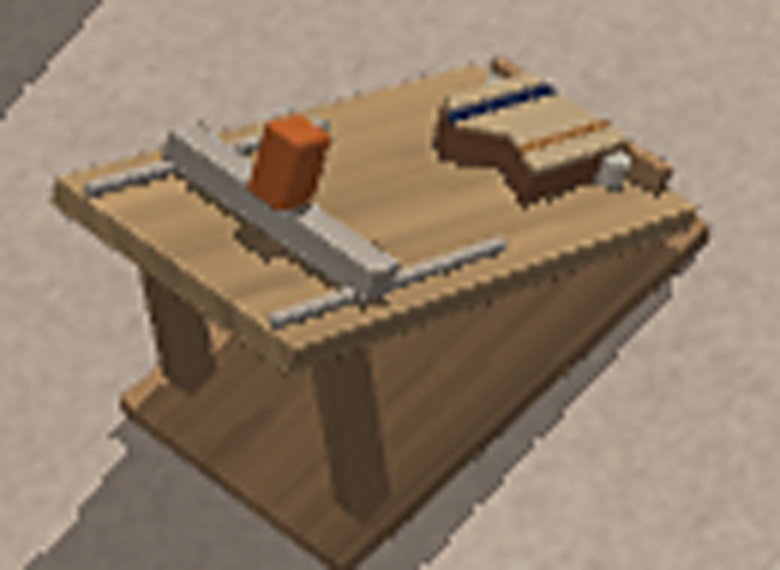

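```bash
python3 - <<'E'
import pickle;from h import *
from scipy.optimize import least_squares
from scipy.spatial.transform import Rotation as Ro
s=pickle.load(open("scene0.pkl","rb"));t=pickle.load(open("top0.pkl","rb"))
px=np.array([[172,328],[205,444],[55,496],[75,446],[27,419],[42,370]],float)
px=(px+.5)/5-.5+[185,225]
m=np.array([[35,30],[35,-30],[-42,-30],[-25,-13],[-44,6],[-30,30]])/1000
W=np.array([ray(t,*p,.016)[:2] for p in px]);a,o,R=kabsch2(m,W);print("half_a",np.degrees(a),o)
# (x,y,z mm, ref 0 fixed/1 upper edge/2 stop face)
T=[(-7,-30,16,0,207,315),(10,-13,16,0,246,265),(-9,6,16,0,204,215),(5,30,16,0,236,156),
(0,-65,0,1,718,409),(0,65,0,1,718,52),(0,56,15.5,2,528,72),(0,-56,15.5,2,527,380),
(1,10,47,2,504,188),(1,-10,47,2,504,244)]
S=[(-7,-30,16,0,450,98),(10,-13,16,0,447,117),(-9,6,16,0,511,140),(5,30,16,0,525,169),
(0,-65,0,1,57,180),(0,65,0,1,292,350),(0,56,15.5,2,398,265),(16,-56,15.5,2,168,134),(16,56,15.5,2,370,276)]
T=np.array(T,float);S=np.array(S,float)
def res(p):
    Rw=Ro.from_euler('xyz',[0,-np.pi/6,p[3]]).as_matrix();out=[]
    for c,A,off in((t,T,(370,235)),(s,S,(155,270))):
        X=A[:,:3]/1000;X[:,0]+=np.choose(A[:,3].astype(int),[0*A[:,0],p[4],p[5]])
        out.append(proj(c,X@Rw.T+p[:3])-((A[:,4:]+.5)/6-.5+off))
    return np.vstack(out)
f=least_squares(lambda p:res(p).ravel(),[.5,-.1,.08,-1.57,.18,.13],loss='soft_l1')
print("stand",f.x.round(4),"yawdeg",np.degrees(f.x[3]));print(res(f.x).round(1).tolist())
E
```

```text
half_a -72.48947949299368 [0.46799834 0.2822143 ]
stand [ 0.5336 -0.187   0.0682 -1.6253  0.181   0.1176] yawdeg -93.12474691603292
[[-0.2, -0.1], [0.6, 0.7], [-0.1, 0.8], [0.6, 0.0], [0.1, 0.7], [0.2, -0.3], [0.7, 0.6], [0.3, 0.6], [0.2, -0.1], [0.1, -0.0], [-0.3, -0.1], [0.8, 1.3], [0.5, -0.3], [1.7, 0.6], [-0.2, -0.4], [0.7, 0.0], [0.7, -0.0], [0.3, -0.5], [0.8, -0.3]]
```

Emit:
send_rows:
  targets:
    - {"xyz": [0.76,-0.83,0.15],"rot": [0,0,0]}
    - {"xyz": [0.76,-0.83,0.15],"rot": [0,0,0]}
    - {"xyz": [0.76,-0.83,0.15],"rot": [0,0,0]}
    - {"xyz": [0.76,-0.83,0.15],"rot": [0,0,0]}
    - {"xyz": [0.76,-0.83,0.15],"rot": [0,0,0]}
    - {"xyz": [0.76,-0.83,0.15],"rot": [0,0,0]}
    - {"xyz": [0.76,-0.83,0.15],"rot": [0,0,0]}
    - {"xyz": [0.76,-0.83,0.15],"rot": [0,0,0]}
  fingers: 0.88
  newtons: 40

```text
clock: 0.77
ee_pos: [0.3179, -0.2332, 0.2199]
tcp_rot: [-3.141, -0.0, 0.454]
ft_force: [0.3, 0.2, 0.2]
grip_width: 0.881
gripper_force: 0.0
```

Emit:
send_rows:
  targets:
    - {"xyz": [0.76,-0.83,0.15],"rot": [0,0,0]}
    - {"xyz": [0.76,-0.83,0.15],"rot": [0,0,0]}
    - {"xyz": [0.76,-0.83,0.15],"rot": [0,0,0]}
    - {"xyz": [0.76,-0.83,0.15],"rot": [0,0,0]}
    - {"xyz": [0.76,-0.83,0.15],"rot": [0,0,0]}
    - {"xyz": [0.76,-0.83,0.15],"rot": [0,0,0]}
    - {"xyz": [0.76,-0.83,0.15],"rot": [0,0,0]}
    - {"xyz": [0.76,-0.83,0.15],"rot": [0,0,0]}

```text
clock: 1.43
ee_pos: [0.3942, 0.0258, 0.184]
tcp_rot: [3.142, 0.0, 0.455]
ft_force: [0.5, 0.3, 0.3]
grip_width: 0.875
gripper_force: 0.0
```

Emit:
send_rows:
  targets:
    - {"xyz": [0.76,-0.83,0.15],"rot": [0,0,0]}
    - {"xyz": [0.76,-0.83,0.15],"rot": [0,0,0]}
    - {"xyz": [0.76,-0.83,0.15],"rot": [0,0,0]}
    - {"xyz": [0.76,-0.83,0.15],"rot": [0,0,0]}
    - {"xyz": [0.76,-0.83,0.15],"rot": [0,0,0]}
    - {"xyz": [0.76,-0.83,0.15],"rot": [0,0,0]}
    - {"xyz": [0.76,-0.83,0.15],"rot": [0,0,0]}
    - {"xyz": [0.76,-0.83,0.15],"rot": [0,0,0]}

```text
clock: 2.1
ee_pos: [0.4705, 0.2849, 0.1476]
tcp_rot: [-3.142, 0.001, 0.455]
ft_force: [0.7, -0.4, -0.1]
grip_width: 0.877
gripper_force: 0.0
```

Emit:
send_rows:
  targets:
    - {"xyz": [0,0,0],"rot": [0,0,-1]}
    - {"xyz": [0,0,0],"rot": [0,0,-1]}
    - {"xyz": [0,0,0],"rot": [0,0,-1]}
    - {"xyz": [0,0,0],"rot": [0,0,-1]}
    - {"xyz": [0,0,0],"rot": [0,0,-1]}
    - {"xyz": [0,0,0],"rot": [0,0,-1]}
    - {"xyz": [0,0,0],"rot": [0,0,-1]}
    - {"xyz": [0,0,0],"rot": [0,0,-1]}

```text
clock: 2.77
ee_pos: [0.4703, 0.2831, 0.1478]
tcp_rot: [-3.141, 0.001, 1.157]
ft_force: [-0.1, 0.8, 1.0]
grip_width: 0.877
gripper_force: 0.0
```

Emit:
send_rows:
  targets:
    - {"xyz": [0,0,0],"rot": [0,0,-1]}
    - {"xyz": [0,0,0],"rot": [0,0,-1]}
    - {"xyz": [0,0,0],"rot": [0,0,-1]}
    - {"xyz": [0,0,0],"rot": [0,0,-1]}
    - {"xyz": [0,0,0],"rot": [0,0,-1]}
    - {"xyz": [0,0,0],"rot": [0,0,-1]}
    - {"xyz": [0,0,0],"rot": [0,0,-1]}
    - {"xyz": [0,0,0],"rot": [0,0,-1]}

```text
clock: 3.43
ee_pos: [0.4703, 0.283, 0.1479]
tcp_rot: [-3.141, 0.0, 1.855]
ft_force: [0.4, -0.2, -0.3]
grip_width: 0.881
gripper_force: 0.0
```

```bash
cat > plan.py <<'E'
# plan.py frame x y z(mm) : TCP target in frame 'a' (half_a) or 'l' (lower_half) with tool x=-frame x, tool z=-frame z
import sys,numpy as np
from rig import telemetry
from scipy.spatial.transform import Rotation as Ro
F={'a':([.468,.2822,0],[0,0,np.radians(-72.5)]),'l':([.5336,-.187,.0682],[0,-np.pi/6,-1.6253])}
def frame(k): return np.array(F[k][0]),Ro.from_euler('xyz',F[k][1])
if __name__=="__main__":
    p,R=frame(sys.argv[1]);P=p+R.apply(np.array(sys.argv[2:5],float)/1000)
    Rt=R*Ro.from_euler('y',np.pi)
    s=telemetry.state();C=Ro.from_euler('xyz',s['tcp_rot'])
    print('t',s['clock'],'pos',s['ee_pos'].round(4),'q',s['qpos'].round(2),'f',s['ft_force'].round(1),'grip',s['grip_width'],s['gripper_force'])
    print('tcp in frame mm',(R.inv().apply(s['ee_pos']-p)*1000).round(1))
    d=P-s['ee_pos']
    print('shift now units',(C.inv().apply(d)/.03).round(2),'shift after turn',(Rt.inv().apply(d)/.03).round(2),'rot units',(np.degrees((C.inv()*Rt).as_rotvec())/5).round(2))
E
python3 plan.py a 0 0 80
python3 - <<'E'
from rig import capture;import cv2
c=capture("top");cv2.imwrite("pics/top1.png",cv2.resize(c["img"][200:360,150:330,::-1],None,fx=3,fy=3,interpolation=cv2.INTER_CUBIC))
E
```

```text
t 3.4333 pos [0.4703 0.283  0.1479] q [ 0.34  0.35  1.69 -0.    1.1   0.05] f [ 0.4 -0.2 -0.3] grip 0.8807345252102151 0.0
tcp in frame mm [-1.000e-01  2.500e+00  1.479e+02]
shift now units [-0.   -0.08  2.26] shift after turn [-0.   -0.08  2.26] rot units [-0.01  0.   -0.24]
```

Emit:
send_rows:
  targets:
    - {"xyz": [0,-0.08,0.7],"rot": [0,0,-0.24]}
    - {"xyz": [0,0,0.8],"rot": [0,0,0]}
    - {"xyz": [0,0,0.8],"rot": [0,0,0]}
    - {"xyz": [0,0,0.8],"rot": [0,0,0]}
    - {"xyz": [0,0,0.4],"rot": [0,0,0]}
    - {"xyz": [0,0,0.2],"rot": [0,0,0]}
    - {"xyz": [0,0,0.2],"rot": [0,0,0]}
    - {"xyz": [0,0,0],"rot": [0,0,0]}

```text
clock: 4.15
ee_pos: [0.4681, 0.2824, 0.0306]
tcp_rot: [-3.14, 0.0, 1.871]
ft_force: [-0.1, 0.6, 0.0]
grip_width: 0.883
gripper_force: 0.0
```

```bash
python3 plan.py a 0 0 27
python3 - <<'E'
from rig import capture;import cv2
c=capture("scene");cv2.imwrite("pics/s1.png",cv2.resize(c["img"][140:250,260:380,::-1],None,fx=5,fy=5,interpolation=cv2.INTER_CUBIC))
E
```

```text
t 4.15 pos [0.4681 0.2824 0.0306] q [ 0.34  0.51  1.8  -0.    0.84  0.04] f [-0.1  0.6  0. ] grip 0.8825407844987477 0.0
tcp in frame mm [-0.1  0.1 30.6]
shift now units [-0.   -0.    0.12] shift after turn [-0.   -0.    0.12] rot units [-0.01  0.   -0.06]
```

View pics/s1.png

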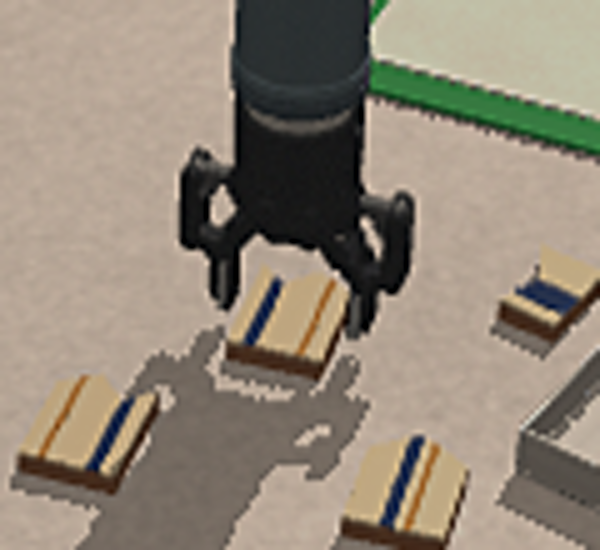

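The fingers straddle half_a cleanly, with their tips at scene pixels of about (332,207) and (305,201). Next I'll estimate the tip height.

```bash
python3 - <<'E'
import pickle;from h import *
s=pickle.load(open("scene0.pkl","rb"))
for y in(.040,-.040):
  for z in(0,.005,.01,.015): 
    p=np.array([.468,.2822])+y*np.array([.954,.30]);print(y,z,((proj(s,[[*p,z]])-[260,140])*5).round(0))
E
```

```text
0.04 0 [[356. 350.]]
0.04 0.005 [[356. 344.]]
0.04 0.01 [[357. 338.]]
0.04 0.015 [[357. 331.]]
-0.04 0 [[232. 322.]]
-0.04 0.005 [[232. 316.]]
-0.04 0.01 [[232. 310.]]
-0.04 0.015 [[232. 304.]]
```

Emit:
send_rows:
  targets:
    - {"xyz": [0,0,0.1],"rot": [0,0,0]}
    - {"xyz": [0,0,0.1],"rot": [0,0,0]}
    - {"xyz": [0,0,0],"rot": [0,0,0]}

```text
clock: 4.45
ee_pos: [0.4685, 0.2825, 0.0255]
tcp_rot: [3.141, -0.0, 1.872]
ft_force: [-0.4, 1.2, 0.9]
grip_width: 0.88
gripper_force: 0.0
```

Emit:
send_rows:
  targets:
    - {"xyz": [0,0,0],"rot": [0,0,0]}
    - {"xyz": [0,0,0],"rot": [0,0,0]}
    - {"xyz": [0,0,0],"rot": [0,0,0]}
    - {"xyz": [0,0,0],"rot": [0,0,0]}
    - {"xyz": [0,0,0],"rot": [0,0,0]}
    - {"xyz": [0,0,0],"rot": [0,0,0]}
  fingers: 0.6

```text
clock: 4.95
ee_pos: [0.4687, 0.2826, 0.0259]
tcp_rot: [3.141, -0.0, 1.872]
ft_force: [-1.6, 0.3, 5.9]
grip_width: 0.687
gripper_force: 43.8
```

```bash
python3 plan.py a 0 0 24
```

```text
t 4.95 pos [0.4687 0.2826 0.0259] q [0.34 0.51 1.8  0.   0.83 0.04] f [-1.6  0.3  5.9] grip 0.6866889617848091 43.803123235702515
tcp in frame mm [-0.2  0.8 25.9]
shift now units [-0.01 -0.03  0.06] shift after turn [-0.01 -0.03  0.06] rot units [ 0.01 -0.   -0.05]
```

Emit:
send_rows:
  targets:
    - {"xyz": [0,0,-0.1],"rot": [0,0,0]}
    - {"xyz": [0,0,-0.4],"rot": [0,0,0]}
    - {"xyz": [0,0,-0.8],"rot": [0,0,0]}
    - {"xyz": [0,0,-1],"rot": [0,0,0]}
    - {"xyz": [0,0,-1],"rot": [0,0,0]}
    - {"xyz": [0,0,-1],"rot": [0,0,0]}
    - {"xyz": [0,0,-1],"rot": [0,0,0]}
    - {"xyz": [0,0,-1],"rot": [0,0,0]}

```text
clock: 5.62
ee_pos: [0.4678, 0.2823, 0.2155]
tcp_rot: [-3.141, 0.0, 1.872]
ft_force: [0.7, 0.7, -1.4]
grip_width: 0.686
gripper_force: 43.5
```

```bash
python3 plan.py l 45 0 100
```

```text
t 5.6167 pos [0.4678 0.2823 0.2155] q [ 0.34  0.28  1.6  -0.    1.25  0.04] f [ 0.7  0.7 -1.4] grip 0.6858381695725495 43.509398102760315
tcp in frame mm [-329.1  -91.2  360. ]
shift now units [-15.24  -2.42   1.28] shift after turn [-12.47   3.04   8.67] rot units [ 1.06 -5.93  3.98]
```

Emit:
send_rows:
  targets:
    - {"xyz": [-0.5,-0.1,0],"rot": [0,0,0]}
    - {"xyz": [-0.9,-0.14,0],"rot": [0,0,0]}
    - {"xyz": [-0.95,-0.15,0],"rot": [0,0,0]}
    - {"xyz": [-0.95,-0.15,0],"rot": [0,0,0]}
    - {"xyz": [-0.95,-0.15,0],"rot": [0,0,0]}
    - {"xyz": [-0.95,-0.15,0],"rot": [0,0,0]}
    - {"xyz": [-0.95,-0.15,0],"rot": [0,0,0]}
    - {"xyz": [-0.95,-0.15,0],"rot": [0,0,0]}

```text
clock: 6.28
ee_pos: [0.4985, 0.0676, 0.214]
tcp_rot: [-3.141, -0.0, 1.872]
ft_force: [0.3, 0.2, -1.4]
grip_width: 0.69
gripper_force: 43.5
```

Emit:
send_rows:
  targets:
    - {"xyz": [-0.95,-0.15,0],"rot": [0,0,0]}
    - {"xyz": [-0.95,-0.15,0],"rot": [0,0,0]}
    - {"xyz": [-0.95,-0.15,0],"rot": [0,0,0]}
    - {"xyz": [-0.95,-0.15,0],"rot": [0,0,0]}
    - {"xyz": [-0.95,-0.15,0],"rot": [0,0,0]}
    - {"xyz": [-0.95,-0.15,0],"rot": [0,0,0]}
    - {"xyz": [-0.95,-0.15,0],"rot": [0,0,0]}
    - {"xyz": [-0.9,-0.15,0],"rot": [0,0,0]}

```text
clock: 6.95
ee_pos: [0.5314, -0.1595, 0.2139]
tcp_rot: [-3.141, -0.001, 1.872]
ft_force: [-0.1, 0.5, -0.9]
grip_width: 0.686
gripper_force: 43.5
```

Emit:
send_rows:
  targets:
    - {"xyz": [0,0,0],"rot": [0.13,-0.74,0.5]}
    - {"xyz": [0,0,0],"rot": [0.13,-0.74,0.5]}
    - {"xyz": [0,0,0],"rot": [0.13,-0.74,0.5]}
    - {"xyz": [0,0,0],"rot": [0.13,-0.74,0.5]}
    - {"xyz": [0,0,0],"rot": [0.13,-0.74,0.5]}
    - {"xyz": [0,0,0],"rot": [0.13,-0.74,0.5]}
    - {"xyz": [0,0,0],"rot": [0.13,-0.74,0.5]}
    - {"xyz": [0,0,0],"rot": [0.13,-0.74,0.5]}

```text
clock: 7.62
ee_pos: [0.5315, -0.1578, 0.2143]
tcp_rot: [3.138, 0.525, 1.511]
ft_force: [0.5, -0.4, -2.2]
grip_width: 0.687
gripper_force: 43.5
```

```bash
python3 plan.py l 45 0 50
python3 - <<'E'
from rig import capture;import cv2,pickle,numpy as np
o=[]
for n,b in(("scene",(230,350,170,290)),("top",(230,320,360,495))):
    c=capture(n);pickle.dump(c,open(f"{n}2.pkl","wb"));o.append(cv2.resize(c["img"][b[0]:b[1],b[2]:b[3],::-1],(400,400*(b[1]-b[0])//(b[3]-b[2])),interpolation=cv2.INTER_CUBIC))
h=max(x.shape[0] for x in o);o=[cv2.copyMakeBorder(x,0,h-x.shape[0],0,0,0) for x in o]
cv2.imwrite("pics/p2.png",np.hstack(o))
E
```

```text
t 7.6167 pos [ 0.5315 -0.1578  0.2143] q [-0.19  0.31  1.68 -0.58  1.13  0.11] f [ 0.5 -0.4 -2.2] grip 0.6874071965166936 43.5340940952301
tcp in frame mm [ 47.9  -3.7 141.1]
shift now units [0.1  0.12 3.04] shift after turn [0.1  0.12 3.04] rot units [ 0.02  0.01 -0.05]
```

View pics/p2.png

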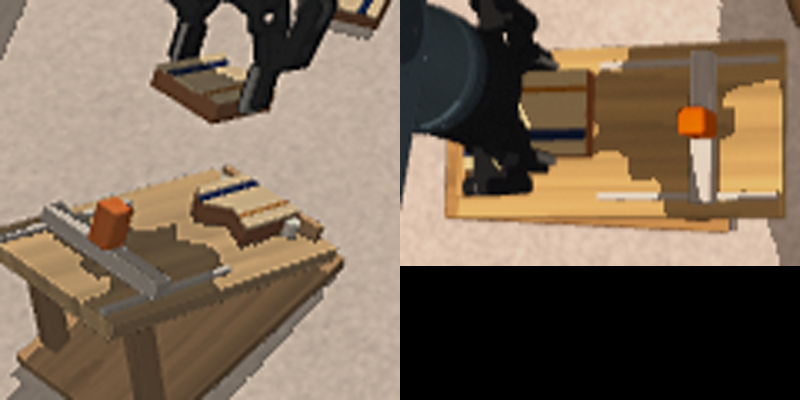

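The half is held and parallel to the slope; the outer end is at (590,110) in the right-hand crop. I'll move closer and compare it with the fixed half.

Emit:
send_rows:
  targets:
    - {"xyz": [0.1,0.12,0.6],"rot": [0,0,-0.05]}
    - {"xyz": [0,0,0.8],"rot": [0,0,0]}
    - {"xyz": [0,0,0.8],"rot": [0,0,0]}
    - {"xyz": [0,0,0.6],"rot": [0,0,0]}
    - {"xyz": [0,0,0.4],"rot": [0,0,0]}
    - {"xyz": [0,0,0.2],"rot": [0,0,0]}
    - {"xyz": [0,0,0],"rot": [0,0,0]}

```text
clock: 8.3
ee_pos: [0.5321, -0.2072, 0.1234]
tcp_rot: [-3.139, 0.521, 1.519]
ft_force: [-0.1, 0.3, -0.3]
grip_width: 0.686
gripper_force: 43.5
```

```bash
python3 plan.py l 42 0 25
python3 - <<'E'
from rig import capture;import cv2,pickle,numpy as np
o=[]
for n,b in(("scene",(275,345,170,275)),("top",(235,305,370,475))):
    c=capture(n);pickle.dump(c,open(f"{n}3.pkl","wb"));o.append(cv2.resize(c["img"][b[0]:b[1],b[2]:b[3],::-1],None,fx=7,fy=7,interpolation=cv2.INTER_CUBIC)[:, :400] if 0 else cv2.resize(c["img"][b[0]:b[1],b[2]:b[3],::-1],(450,300),interpolation=cv2.INTER_CUBIC))
cv2.imwrite("pics/p3.png",np.vstack(o))
E
```

```text
t 8.3 pos [ 0.5321 -0.2072  0.1234] q [-0.29  0.43  1.77 -0.65  0.93  0.16] f [-0.1  0.3 -0.3] grip 0.6858172722742271 43.499382734298706
tcp in frame mm [45.1 -0.4 37.7]
shift now units [0.1  0.01 0.42] shift after turn [0.1  0.01 0.42] rot units [-0.01 -0.03  0.03]
```

View pics/p3.png

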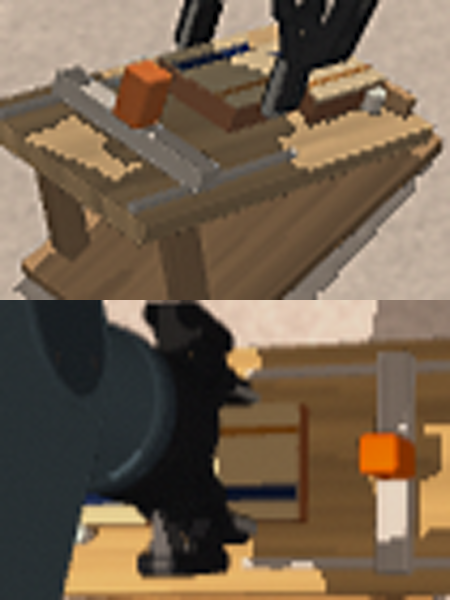

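```bash
python3 - <<'E'
import pickle;from h import *;from plan import frame
t=pickle.load(open("top3.pkl","rb"));s=pickle.load(open("scene3.pkl","rb"));p,R=frame('l')
T=(R.apply(np.array([[80.1,30,28.7],[80.1,-30,28.7],[117.6,56,15.5],[117.6,-56,15.5]])/1000)+p)
print(((proj(t,T)-[370,235]+.5)*450/105+[0,300]).round(0).tolist(),((proj(s,T)-[170,275]+.5)*450/105).round(0).tolist())
E
```

```text
[[300.0, 403.0], [298.0, 520.0], [381.0, 354.0], [378.0, 574.0]] [[240.0, 109.0], [163.0, 57.0], [223.0, 168.0], [78.0, 67.0]]
```

Emit:
send_rows:
  targets:
    - {"xyz": [0.1,0.02,0.1],"rot": [0,0,0]}
    - {"xyz": [0.1,0.01,0.1],"rot": [0,0,0]}
    - {"xyz": [0,0,0.08],"rot": [0,0,0]}
    - {"xyz": [0,0,0.04],"rot": [0,0,0]}
    - {"xyz": [0,0,0],"rot": [0,0,0]}

```text
clock: 8.82
ee_pos: [0.5337, -0.2059, 0.1129]
tcp_rot: [-3.141, 0.522, 1.52]
ft_force: [0.1, -0.4, -1.4]
grip_width: 0.688
gripper_force: 43.5
```

Emit:
send_rows:
  targets:
    - {"xyz": [0,0,0.03],"rot": [0,0,0]}
    - {"xyz": [0,0,0],"rot": [0,0,0]}
    - {"xyz": [0,0,0],"rot": [0,0,0]}

```text
clock: 9.07
ee_pos: [0.5338, -0.2065, 0.1124]
tcp_rot: [3.141, 0.522, 1.519]
ft_force: [-1.1, -0.3, -1.1]
grip_width: 0.687
gripper_force: 43.5
```

```bash
python3 plan.py l 38.5 0 25
```

```text
t 9.0667 pos [ 0.5338 -0.2065  0.1124] q [-0.28  0.45  1.78 -0.66  0.91  0.18] f [-1.1 -0.3 -1.1] grip 0.6867244714681341 43.53750228881836
tcp in frame mm [39.   1.3 28.5]
shift now units [ 0.02 -0.04  0.12] shift after turn [ 0.02 -0.04  0.12] rot units [ 0.02 -0.02  0.03]
```

Emit:
send_rows:
  targets:
    - {"xyz": [0,-0.02,0.04],"rot": [0,0,0]}
    - {"xyz": [0,0,0],"rot": [0,0,0]}
    - {"xyz": [0,0,0],"rot": [0,0,0]}

```text
clock: 9.32
ee_pos: [0.533, -0.2071, 0.1112]
tcp_rot: [3.142, 0.522, 1.519]
ft_force: [-0.2, -0.8, -0.6]
grip_width: 0.689
gripper_force: 43.5
```

Emit:
send_rows:
  targets:
    - {"xyz": [0,0,0.03],"rot": [0,0,0]}
    - {"xyz": [0,0,0],"rot": [0,0,0]}
    - {"xyz": [0,0,0],"rot": [0,0,0]}

```text
clock: 9.57
ee_pos: [0.5331, -0.2075, 0.1105]
tcp_rot: [3.141, 0.522, 1.519]
ft_force: [0.7, -0.8, -1.5]
grip_width: 0.689
gripper_force: 43.5
```

Emit:
send_rows:
  targets:
    - {"xyz": [0,0,0.03],"rot": [0,0,0]}
    - {"xyz": [0,0,0],"rot": [0,0,0]}
    - {"xyz": [0,0,0],"rot": [0,0,0]}

```text
clock: 9.82
ee_pos: [0.5332, -0.2079, 0.11]
tcp_rot: [3.141, 0.522, 1.519]
ft_force: [-0.4, 1.9, 2.0]
grip_width: 0.689
gripper_force: 44.0
```

Emit:
send_rows:
  targets:
    - {"xyz": [0,0,0.03],"rot": [0,0,0]}
    - {"xyz": [0,0,0],"rot": [0,0,0]}
    - {"xyz": [0,0,0],"rot": [0,0,0]}

```text
clock: 10.07
ee_pos: [0.5332, -0.2079, 0.11]
tcp_rot: [3.141, 0.522, 1.519]
ft_force: [-1.1, 7.4, 8.6]
grip_width: 0.687
gripper_force: 44.9
```

Emit:
send_rows:
  targets:
    - {"xyz": [0,0,0],"rot": [0,0,0]}
    - {"xyz": [0,0,0],"rot": [0,0,0]}
    - {"xyz": [0,0,0],"rot": [0,0,0]}
    - {"xyz": [0,0,0],"rot": [0,0,0]}
    - {"xyz": [0,0,0],"rot": [0,0,0]}
  fingers: 0.92

```text
clock: 10.48
ee_pos: [0.533, -0.2086, 0.1087]
tcp_rot: [-3.142, 0.522, 1.519]
ft_force: [0.0, 0.1, -0.5]
grip_width: 0.923
gripper_force: 0.0
```

Emit:
send_rows:
  targets:
    - {"xyz": [0,0,-0.3],"rot": [0,0,0]}
    - {"xyz": [0,0,-0.6],"rot": [0,0,0]}
    - {"xyz": [0,0,-0.9],"rot": [0,0,0]}
    - {"xyz": [0,0,-1],"rot": [0,0,0]}
    - {"xyz": [0,0,-1],"rot": [0,0,0]}

```text
clock: 10.9
ee_pos: [0.5356, -0.1509, 0.2089]
tcp_rot: [-3.141, 0.521, 1.519]
ft_force: [0.3, 0.2, 0.2]
grip_width: 0.922
gripper_force: 0.0
```

```bash
python3 plan.py l 128.6 0 100
python3 - <<'E'
from rig import capture;import cv2,pickle,numpy as np
o=[]
for n,b in(("scene",(275,345,170,275)),("top",(235,305,370,475))):
    c=capture(n);pickle.dump(c,open(f"{n}4.pkl","wb"));o.append(cv2.resize(c["img"][b[0]:b[1],b[2]:b[3],::-1],(450,300),interpolation=cv2.INTER_CUBIC))
cv2.imwrite("pics/p4.png",np.vstack(o))
E
```

```text
t 10.9 pos [ 0.5356 -0.1509  0.2089] q [-0.18  0.33  1.68 -0.58  1.14  0.12] f [0.3 0.2 0.2] grip 0.9220930811808169 0.0
tcp in frame mm [ 39.1   0.  140. ]
shift now units [-2.99 -0.01  1.32] shift after turn [-2.98 -0.    1.33] rot units [ 0.01 -0.03  0.03]
```

View pics/p4.png

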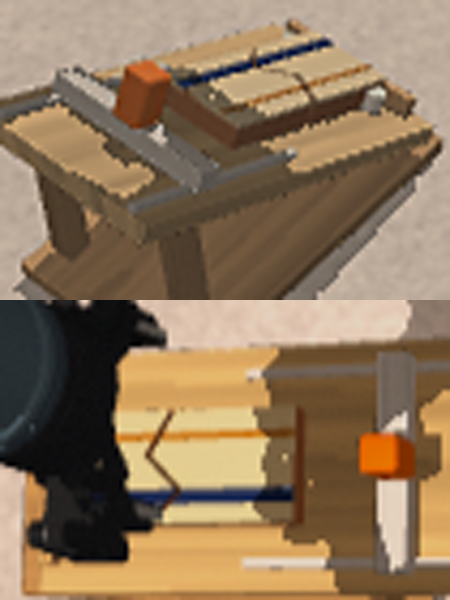

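The half lies flat with about a 3 mm gap, in line with the fixed half. In the lower crop the tab is at (386,455). Next I'll grip the tab.

Emit:
send_rows:
  targets:
    - {"xyz": [-0.75,0,0],"rot": [0,0,0]}
    - {"xyz": [-0.75,0,0],"rot": [0,0,0]}
    - {"xyz": [-0.75,0,0],"rot": [0,0,0]}
    - {"xyz": [-0.73,0,0],"rot": [0,-0.03,0.03]}
    - {"xyz": [0,0,0.6],"rot": [0,0,0]}
    - {"xyz": [0,0,0.6],"rot": [0,0,0]}
    - {"xyz": [0,0,0.1],"rot": [0,0,0]}
    - {"xyz": [0,0,0],"rot": [0,0,0]}
  fingers: 0.65
  newtons: 25

```text
clock: 11.67
ee_pos: [0.5297, -0.2488, 0.2169]
tcp_rot: [-3.139, 0.523, 1.517]
ft_force: [-0.1, 1.0, 0.1]
grip_width: 0.653
gripper_force: 0.0
```

```bash
python3 plan.py l 128.6 0 45
```

```text
t 11.6667 pos [ 0.5297 -0.2488  0.2169] q [-0.36  0.32  1.66 -0.58  1.07 -0.04] f [-0.1  1.   0.1] grip 0.6530479549762943 0.0
tcp in frame mm [127.9  -0.5  97.9]
shift now units [-0.02  0.02  1.76] shift after turn [-0.02  0.02  1.76] rot units [-0.02 -0.01  0.  ]
```

Emit:
send_rows:
  targets:
    - {"xyz": [-0.02,0.02,0.5],"rot": [0,0,0]}
    - {"xyz": [0,0,0.5],"rot": [0,0,0]}
    - {"xyz": [0,0,0.4],"rot": [0,0,0]}
    - {"xyz": [0,0,0.2],"rot": [0,0,0]}
    - {"xyz": [0,0,0.16],"rot": [0,0,0]}
    - {"xyz": [0,0,0],"rot": [0,0,0]}

```text
clock: 12.17
ee_pos: [0.5299, -0.2756, 0.1725]
tcp_rot: [3.141, 0.524, 1.517]
ft_force: [-0.8, -0.1, 0.2]
grip_width: 0.651
gripper_force: 0.0
```

Emit:
send_rows:
  targets:
    - {"xyz": [0,0,0],"rot": [0,0,0]}
    - {"xyz": [0,0,0],"rot": [0,0,0]}
    - {"xyz": [0,0,0],"rot": [0,0,0]}
    - {"xyz": [0,0,0],"rot": [0,0,0]}
    - {"xyz": [0,0,0],"rot": [0,0,0]}
    - {"xyz": [0,0,0],"rot": [0,0,0]}
    - {"xyz": [0,0,0],"rot": [0,0,0]}
  fingers: 0.15
  newtons: 25

```text
clock: 12.75
ee_pos: [0.5298, -0.2753, 0.174]
tcp_rot: [3.14, 0.525, 1.516]
ft_force: [-4.2, 3.6, 6.0]
grip_width: 0.227
gripper_force: 28.1
```

```bash
python3 plan.py l 85 0 45
```

```text
t 12.75 pos [ 0.5298 -0.2753  0.174 ] q [-0.41  0.37  1.7  -0.61  0.96 -0.02] f [-4.2  3.6  6. ] grip 0.22676095753954886 28.089932799339294
tcp in frame mm [129.4   1.   47.5]
shift now units [ 1.48 -0.03  0.08] shift after turn [ 1.48 -0.03  0.08] rot units [ 0.01  0.01 -0.01]
```

Emit:
send_rows:
  targets:
    - {"xyz": [0,0,-0.07],"rot": [0,0,0]}
    - {"xyz": [0.15,0,0],"rot": [0,0,0]}
    - {"xyz": [0.2,0,0],"rot": [0,0,0]}
    - {"xyz": [0.2,0,0],"rot": [0,0,0]}
    - {"xyz": [0.2,0,0],"rot": [0,0,0]}
    - {"xyz": [0.2,0,0],"rot": [0,0,0]}
    - {"xyz": [0.2,0,0],"rot": [0,0,0]}
    - {"xyz": [0.1,0,0],"rot": [0,0,0]}

```text
clock: 13.42
ee_pos: [0.5315, -0.2421, 0.155]
tcp_rot: [-3.141, 0.524, 1.517]
ft_force: [-0.6, -6.3, -7.4]
grip_width: 0.231
gripper_force: 27.6
```

```bash
python3 plan.py l 81 0 47
```

```text
t 13.4167 pos [ 0.5315 -0.2421  0.155 ] q [-0.35  0.39  1.73 -0.63  0.95  0.06] f [-0.6 -6.3 -7.4] grip 0.23137887266478135 27.617055773735046
tcp in frame mm [91.1  0.9 47.6]
shift now units [ 0.34 -0.03  0.02] shift after turn [ 0.34 -0.03  0.02] rot units [0.   0.01 0.01]
```

Emit:
send_rows:
  targets:
    - {"xyz": [0.1,0,0.03],"rot": [0,0,0]}
    - {"xyz": [0.1,0,0],"rot": [0,0,0]}
    - {"xyz": [0,0,0],"rot": [0,0,0]}

```text
clock: 13.67
ee_pos: [0.5318, -0.237, 0.152]
tcp_rot: [3.141, 0.524, 1.517]
ft_force: [-3.0, -2.0, -2.1]
grip_width: 0.233
gripper_force: 28.4
```

Emit:
send_rows:
  targets:
    - {"xyz": [0.07,0,0],"rot": [0,0,0]}
    - {"xyz": [0,0,0],"rot": [0,0,0]}

```text
clock: 13.83
ee_pos: [0.5319, -0.2353, 0.151]
tcp_rot: [3.141, 0.524, 1.516]
ft_force: [-3.0, -2.8, -3.3]
grip_width: 0.228
gripper_force: 28.4
```

Emit:
send_rows:
  targets:
    - {"xyz": [0.05,0,0],"rot": [0,0,0]}
    - {"xyz": [0,0,0],"rot": [0,0,0]}

```text
clock: 14.0
ee_pos: [0.5319, -0.2349, 0.1508]
tcp_rot: [3.141, 0.526, 1.516]
ft_force: [-3.4, -5.2, -1.9]
grip_width: 0.225
gripper_force: 28.3
```

```bash
python3 plan.py l 81 0 47
```

```text
t 14.0 pos [ 0.5319 -0.2349  0.1508] q [-0.33  0.4   1.74 -0.63  0.95  0.08] f [-3.4 -5.2 -1.9] grip 0.22529341234833683 28.306769728660583
tcp in frame mm [82.8  0.9 47.6]
shift now units [ 0.06 -0.03  0.02] shift after turn [ 0.06 -0.03  0.02] rot units [ 0.    0.02 -0.  ]
```

Emit:
send_rows:
  targets:
    - {"xyz": [0.05,0,0],"rot": [0,0,0]}
    - {"xyz": [0,0,0],"rot": [0,0,0]}

```text
clock: 14.17
ee_pos: [0.532, -0.2348, 0.1508]
tcp_rot: [3.141, 0.528, 1.516]
ft_force: [-6.0, -11.1, -0.9]
grip_width: 0.228
gripper_force: 28.1
```

Emit:
send_rows:
  targets:
    - {"xyz": [0.05,0,0],"rot": [0,0,0]}
    - {"xyz": [0,0,0],"rot": [0,0,0]}

```text
clock: 14.33
ee_pos: [0.532, -0.2347, 0.1508]
tcp_rot: [3.141, 0.53, 1.516]
ft_force: [-6.3, -14.4, 1.1]
grip_width: 0.23
gripper_force: 28.0
```

Emit:
send_rows:
  targets:
    - {"xyz": [0.03,0,0],"rot": [0,0,0]}
    - {"xyz": [0,0,0],"rot": [0,0,0]}

```text
clock: 14.5
ee_pos: [0.532, -0.2347, 0.1507]
tcp_rot: [3.141, 0.531, 1.516]
ft_force: [-6.7, -17.9, 1.4]
grip_width: 0.224
gripper_force: 27.9
```

```bash
python3 plan.py l 81 0 47
```

```text
t 14.5 pos [ 0.532  -0.2347  0.1507] q [-0.33  0.4   1.74 -0.64  0.95  0.09] f [ -6.7 -17.9   1.4] grip 0.22402553230216962 27.89343237876892
tcp in frame mm [82.6  1.  47.6]
shift now units [ 0.05 -0.03  0.02] shift after turn [ 0.05 -0.03  0.02] rot units [-0.    0.08 -0.01]
```

Emit:
send_rows:
  targets:
    - {"xyz": [0.0,0,0],"rot": [0,0,0]}
    - {"xyz": [0,0,0],"rot": [0,0,0]}
    - {"xyz": [0,0,0],"rot": [0,0,0]}
    - {"xyz": [0,0,0],"rot": [0,0,0]}
    - {"xyz": [0,0,-0.4],"rot": [0,0,0]}
    - {"xyz": [0,0,-0.8],"rot": [0,0,0]}
    - {"xyz": [0,0,-1],"rot": [0,0,0]}
    - {"xyz": [0,0,-1],"rot": [0,0,0]}
  fingers: 0.65

```text
clock: 15.17
ee_pos: [0.5349, -0.1816, 0.2329]
tcp_rot: [3.141, 0.524, 1.517]
ft_force: [-0.0, -0.4, -0.3]
grip_width: 0.651
gripper_force: 0.0
```

Emit:
send_rows:
  targets:
    - {"xyz": [0,0,-1],"rot": [0,0,0]}
    - {"xyz": [0.5,0,-1],"rot": [0,0,0]}
    - {"xyz": [1,0,-0.8],"rot": [0,0,0]}
    - {"xyz": [1,0,-0.5],"rot": [0,0,0]}
    - {"xyz": [1,0,0],"rot": [0,0,0]}
    - {"xyz": [1,0,0],"rot": [0,0,0]}
    - {"xyz": [1,0,0],"rot": [0,0,0]}
    - {"xyz": [0,0,0],"rot": [0,0,0]}

```text
clock: 15.83
ee_pos: [0.5443, 0.0144, 0.2322]
tcp_rot: [-3.139, 0.522, 1.523]
ft_force: [0.2, -1.0, -0.6]
grip_width: 0.652
gripper_force: 0.0
```

```bash
python3 - <<'E'
from rig import capture;import cv2,pickle,numpy as np
o=[]
for n,b in(("scene",(275,345,170,275)),("top",(235,305,370,475))):
    c=capture(n);o.append(cv2.resize(c["img"][b[0]:b[1],b[2]:b[3],::-1],(450,300),interpolation=cv2.INTER_CUBIC))
cv2.imwrite("pics/p5.png",np.vstack(o))
E
```

```text
(no output)
```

View pics/p5.png

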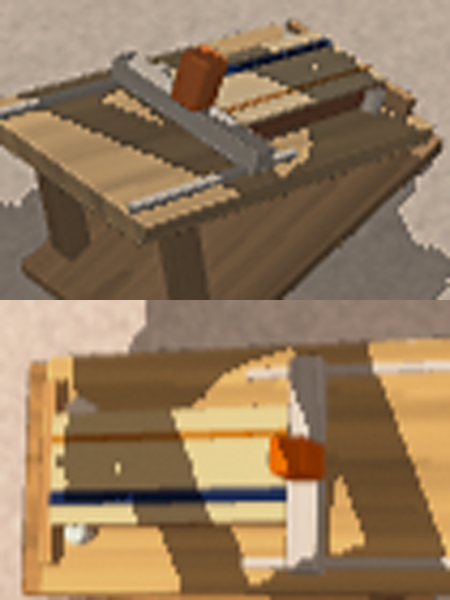

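The picture shows the join closed: the lines run straight through, no gap is visible, and the stop is against the tile's end at about x = 288 in the lower crop. I'm handing it in.

```bash
python3 -c "
from rig import workorder;print(workorder.hand_in())"
```

```text
the job is handed in; nothing more can be done
None
```

half_a is on the slope joined to the fixed half, with no gap or step visible in the last picture and the stop slid against its outer end; the job was handed in at about 16 s, and the hand-in returned no verdict.

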